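# Loosen the milling balls and hold the hopper gate open at the mark

### The job

The washed milling balls have settled in the steel hopper: take the white stirring rod from the orange rack, stir the balls round in the hopper for two or three full turns with its tip down among them, and stand the rod upright in the rack again. Then take the black grip of the spring-loaded slide gate under the funnel, draw the gate out just until its yellow bar is on the red lines, and keep it there so that all the balls run down into the tray; finish while still holding the gate on the lines, because it snaps shut if released. Leave the tubes and the other things on the bench alone.

Things in the scene. Friction and masses are not known exactly. Their poses are not given: they have to be found in the camera images.
- hopper: Ball hopper, fixed: grey base plate 172 x 100 x 6 mm, grey column (top at 118 mm) at its back, carrying a steel funnel 114 mm across. Origin on the worktop straight below the funnel's axis, z up; its -x is the front, the way the gate pulls out. Two aluminium guide rails (9 mm wide, 72 mm apart, tops at 65.5 mm) run from below the funnel to 138 mm in front of the axis.
- hopper_mouth (a point): Centre of the funnel's mouth, at rim height (134 mm), on its vertical axis. Inside diameter 109 mm at the rim, a cone below 112 mm, outlet 56 mm wide at 62 to 66 mm. Six balls lie in the outlet on the gate's blade (top 59.5 mm) in a loose ring, tops at 75.5 mm. Lower the rod on the axis, tip to 63 to 70 mm, and stir in circles of about 12 mm radius; the balls push back with a few N.
- gate_grip (a point): Middle of the gate's grip, 13 mm below its top: an upright black block 14 mm thick along the pull, 44 mm wide, free from 64 to 113.5 mm above the worktop. Axes as the hopper's. With the gate shut it is 134 mm in front of the funnel's axis, free on all sides (60 mm to the funnel). Pinch it from above, one finger in front of it and one behind.
- gate (a joint): How far the gate is drawn out toward the hopper's front (its -x), in m: 0 shut, 0.056 with the yellow bar on the red lines (outlet fully open), 0.077 end stop. The gate is a steel blade, top at 59.5 mm, that slides between the rails and shuts the outlet from below. Springs pull it shut: about 3 N at 0, 6 N at the red lines; let go, it snaps shut.
- gate_index (a point): Middle of the yellow index bar (4 mm thick along the pull, 87 mm wide, lies across both rails, top at 69 mm), which moves with the gate.
- gate_mark (a point): The mark: midpoint between the red lines (4 mm thick) painted on both guide rails, 124.5 mm in front of the funnel's axis; fixed to the hopper. The yellow bar is on the mark when the two points have the same position along the hopper's x.
- tray_center (a point): Middle of the inside floor of the off-white catch tray, which is fixed on the hopper's base plate under the outlet: inside 136 mm (hopper's x) by 84 mm, floor at 8 mm, rim at 38 mm above the worktop. This point is 18 mm in front of the funnel's axis.
- rack: Orange tube rack, fixed: 62 mm (its x) by 210 mm (its y) by 63 mm high; origin at the centre of its underside. Two rows (x = -15.5, +15.5 mm) of six square holes 19 mm wide, y = -82.5, -49.5, -16.5, 16.5, 49.5, 82.5 mm, through decks at 63 and 31 mm down to a floor at 3 mm. Tubes, 103 mm high, are fixed in (15.5, -49.5), (15.5, 49.5) and (-15.5, -82.5).
- rod: White plastic stirring rod, 170 mm long, 12 mm diameter, flat tip with a small chamfer; square black rubber sleeve (18 x 18 mm, sides along the rod's x and y) on its top 58 mm; about 60 g. It stands on the rack's floor in the hole (-15.5, 82.5) or (-15.5, 16.5) mm, axes as the rack's; the blue-capped tube is in the other. Origin at the tip, z along the rod toward the sleeve.
- rod_tip (a point): Lower end of the stirring rod; axes as the rod's.
- rod_grip (a point): In the rubber sleeve on the rod's axis, 147 mm above the tip; grip the rod here, firmly, across two flat sides.
- tube_blue: loose sample tube with a blue cap, 18 mm diameter, 100 mm long, standing in the rack; origin at its lower end. Leave it there.
- counter: metal hand tally counter, loose, 57 x 70 x 21 mm, lying near the front edge of the worktop; origin under its centre. Leave it alone.
- microscope: Binocular microscope, fixed, tall (473 mm): stands between x = 0.14 and 0.60 m, y = -0.01 and 0.18 m; origin under its foot. Its eyepieces overhang toward the robot (x 0.14 to 0.22, y 0.02 to 0.14, z 0.38 to 0.473 m). Hopper and rack stand to its left (+y): work on that side and keep clear of it.
- ball_1_center (a point): centre of milling ball 1 of six: white ceramic, 16 mm diameter, 13 g, loose.
- ball_2_center (a point): centre of milling ball 2 of six: white ceramic, 16 mm diameter, 13 g, loose.
- ball_3_center (a point): centre of milling ball 3 of six: white ceramic, 16 mm diameter, 13 g, loose.
- ball_4_center (a point): centre of milling ball 4 of six: white ceramic, 16 mm diameter, 13 g, loose.
- ball_5_center (a point): centre of milling ball 5 of six: white ceramic, 16 mm diameter, 13 g, loose.
- ball_6_center (a point): centre of milling ball 6 of six: white ceramic, 16 mm diameter, 13 g, loose.
Not all that is in view belongs to the job. Of the things that look like the rack, take the one that is nearest to the robot's base at the start.

How it is judged (in metres and radians):
On the way, in this order (a step that is already met when the one before it is completed fails the run):
1. the rod's tip is down among the balls, on the hopper's left (its +y) side, the gate shut (z of rod_tip in the frame of hopper between 0.055 and 0.077 m and x of rod_tip in the frame of hopper between -0.03 and 0.03 m and y of rod_tip in the frame of hopper between 0.004 and 0.03 m and value of joint gate below 0.006 m).
2. stirring on: the tip passes through the balls on the other side (z of rod_tip in the frame of hopper between 0.055 and 0.077 m and x of rod_tip in the frame of hopper between -0.03 and 0.03 m and y of rod_tip in the frame of hopper between -0.03 and -0.004 m and value of joint gate below 0.006 m).
3. and comes round again on the first side, balls in both halves of the heap having been shifted (4 mm or more), all still in the hopper (all of step 1 and z of each of ball_1_center, ball_2_center, ball_3_center, ball_4_center, ball_5_center, ball_6_center in the frame of hopper above 0.058 m and distance of any of ball_1_center, ball_2_center, ball_3_center from where it was at the start of the episode above 0.004 m and distance of any of ball_4_center, ball_5_center, ball_6_center from where it was at the start of the episode above 0.004 m).
4. the rod stands upright in the rack again and is let go, the gate still shut (z of rod_tip in the frame of rack between -0.005 and 0.012 m and x of rod_tip in the frame of rack between -0.028 and 0.028 m and y of rod_tip in the frame of rack between -0.1 and 0.1 m and angle between rod_tip's own z axis and vertical below 0.2 rad and contact force between the fingers and rod below 0.05 N and value of joint gate below 0.006 m), for 0.2 s.
5. the fingers have drawn the gate out to the red lines and keep it there (value of joint gate between 0.049 and 0.063 m and contact force between the fingers and gate above 1 N), for 1.5 s.
At the end, for the whole second after the job is handed in: the fingers hold the gate with its yellow bar within 7 mm of the red lines, all six balls lie in the tray under the hopper, and the rod stands upright (within 0.2 rad) in the rack, let go (all of step 5 and x of ball_1_center in the frame of hopper between -0.089 and 0.053 m and y of ball_1_center in the frame of hopper between -0.045 and 0.045 m and z of ball_1_center in the frame of hopper between 0.01 and 0.045 m and x of ball_2_center in the frame of hopper between -0.089 and 0.053 m and y of ball_2_center in the frame of hopper between -0.045 and 0.045 m and z of ball_2_center in the frame of hopper between 0.01 and 0.045 m and x of ball_3_center in the frame of hopper between -0.089 and 0.053 m and y of ball_3_center in the frame of hopper between -0.045 and 0.045 m and z of ball_3_center in the frame of hopper between 0.01 and 0.045 m and x of ball_4_center in the frame of hopper between -0.089 and 0.053 m and y of ball_4_center in the frame of hopper between -0.045 and 0.045 m and z of ball_4_center in the frame of hopper between 0.01 and 0.045 m and x of ball_5_center in the frame of hopper between -0.089 and 0.053 m and y of ball_5_center in the frame of hopper between -0.045 and 0.045 m and z of ball_5_center in the frame of hopper between 0.01 and 0.045 m and x of ball_6_center in the frame of hopper between -0.089 and 0.053 m and y of ball_6_center in the frame of hopper between -0.045 and 0.045 m and z of ball_6_center in the frame of hopper between 0.01 and 0.045 m and z of rod_tip in the frame of rack between -0.005 and 0.012 m and x of rod_tip in the frame of rack between -0.028 and 0.028 m and y of rod_tip in the frame of rack between -0.1 and 0.1 m and angle between rod_tip's own z axis and vertical below 0.2 rad and contact force between the fingers and rod below 0.05 N); the arm keeps its last pose, push and grip.
It fails at once if a tube or another loose thing on the bench is disturbed (moved more than 25 mm) (distance of any of tube_blue, counter from where it was at the start of the episode above 0.025 m).
It fails at once if the gate is torn out to its end stop (value of joint gate above 0.074 m).
It also fails if it takes over 69 s, if anything falls off the work surface, if the arm or the gripper's body presses on something with over 40 N, if the wrist force passes 120 N, or if a joint passes its speed limit or range.

### The arm

A 6-joint arm with a two-finger parallel gripper is mounted at the origin on a cart in front of the work surface, level with it; the furniture and walls round the work are solid. World frame = base frame: x ahead of the robot, y to its left, z up, the work surface at z = 0. Lengths are in mm, angles in rad, forces in N, time in s.
With the tool pointing down it reaches from about 275 to 1000 mm from the base axis. Payload 8.4 kg.
Tool frame: the origin (TCP) lies on the centre line of the jaws, within the pads' length; the fingertips stand 17 mm ahead of it and the grasp point (between the pads) lies 2 mm behind it; z points along the fingers, y is the line along which they close (so a half turn about z gives the same grasp; the last joint's range is limited). The gripper opens to 85 mm and grips with 20 to 120 N. Pads are 22 mm wide; open, the fingers measure 114 mm over their backs; the gripper's body (76 mm by 85 mm) begins 54 mm behind the grasp point. The pads swing forward as they close: fully open they stand 13 mm farther back than shut.
Start: joints at [1.187, 0.353, 1.633, -0, 1.155, -0.002], TCP at [232.868, 580, 248.281] pointing down, gripper open.
Joint ranges: [-2.63, 2.63], [-0.92, 2.1], [0.06, 2.66], [-1.3, 4.44], [0, 2.69], [-3.02, 3.02]. Speed limits (rad/s): [2.22, 2.22, 2.79, 3.14, 3.14, 3.14].

### API

Orientations are given as [roll, pitch, yaw] about the fixed x, y, z axes, in that order (R = Rz(yaw) Ry(pitch) Rx(roll)).
In Python, from rig import r, eyes gives the robot as it stands. The module is installed in compiled form; this text tells all that it offers.
- The arm moves only by the shell command python3 -m inch 'ROWS' [FORCE]. ROWS is JSON, a list of rows, each a list of 7 numbers: the shift along the tool's x, y, z in m, then the turn, a rotation vector about the tool's x, y, z in degrees, then the closure, from -1 (fully open) to 1 (shut). In form: [[x, y, z, rx, ry, rz, gripper], ...]. A call has 1 to 8 rows; each row shifts and turns the commanded pose from where the row before left it, along the tool's axes as they then stand; what a row does not reach is not made up. A row lasts 1/10 s, in which the tool goes at most 50 mm and 8.59 degrees, less where a joint would pass 70% of its speed; a pose out of reach is approached as far as the arm can. A call with a gripper value outside its range is refused whole. The fingers move at their own pace and stop on an object; FORCE is the grip in N (left out, the last holds). Time passes only in rows, so rows that do not move let the fingers close. It gives the time, the measured TCP pose, the force, the opening and the grip force at its end, in the units of the state.
- r.sense(): the state, without advancing time (a new reading comes with each control period).
- eyes.grab_frame(name): name is "scene" or "top"; returns a dict with "img" (384x512x3 uint8, blue, green, red), "fx", "fy", "cx", "cy" (pixels), "D" ([k1, k2, p1, p2, k3] as OpenCV has them; the pictures are not rectified), "R" (3x3) and "t" (3): a world point X has camera coordinates R X + t. Camera axes: x right, y down, z forward; pixel columns grow to the right and rows downward; lengths in mm; the calibration is good to about 2 mm. A picture is of the moment at which its call begins. There is no depth.
- r.sign_off(): hands the job in; it is judged then, once.
The state is a dict: "clock": time; "qpos": joint angles; "qvel": joint speeds; "joint_efforts": joint torques, N m; "eef_pos": TCP position; "tcp_rot": TCP orientation; "contact_force": force on the tool from outside, world axes, zero at the start; "wrist_torque": the same for the moment, N m; "opening": opening from 0.0 (shut) to 1.0 (fully open); "grasp_force": force on a finger pad.
Only numpy, scipy, OpenCV 4.12 (cv2) and the standard library are available. Lean on these libraries where they do the work, as an engineer would, in place of code of your own. Each camera call takes 0.05 s, during which the arm holds its last target. There are 200 camera calls.

## Working session

There is one attempt and no reset: what is moved stays moved. The work goes in short steps, Python scripts to look and compute and a shell command to move; the robot and the scene stay as the last step left them, time stands still between calls to the robot, and variables do not carry over. Pictures are saved under pics/ and viewed, at most 10 in all, crops included, and the job is handed in when it is done.

```bash
mkdir -p pics; cat > h.py <<'E'
import numpy as np, cv2
from rig import r, eyes
def grab(n):
    return eyes.grab_frame(n)
def cam(f):
    K=np.array([[f['fx'],0,f['cx']],[0,f['fy'],f['cy']],[0,0,1.]])
    return K,np.array(f['D'],float),np.array(f['R'],float),np.array(f['t'],float)
def proj(f,P):
    K,D,R,t=cam(f)
    return cv2.projectPoints(np.array(P,float).reshape(-1,1,3),cv2.Rodrigues(R)[0],t,K,D)[0].reshape(-1,2)
def onz(f,uv,z):
    K,D,R,t=cam(f)
    n=cv2.undistortPoints(np.array(uv,float).reshape(-1,1,2),K,D).reshape(-1,2)
    d=np.c_[n,np.ones(len(n))]@R; c=-R.T@t
    s=(z-c[2])/d[:,2]
    return c+d*s[:,None]
E
python3 - <<'E'
from h import *
import pickle
for n in("scene","top"):
    f=grab(n); pickle.dump(f,open(n+'.pkl','wb')); cv2.imwrite(f'pics/{n}0.png',cv2.resize(f['img'],(800,600),interpolation=cv2.INTER_CUBIC))
    K,D,R,t=cam(f); print(n,(-R.T@t).round(),R[2].round(2),f['fx'])
print(r.sense())
E
```

```text
scene [177. 928. 791.] [ 0.33 -0.61 -0.73] 432.3998541833291
top [ 397.  329. 1056.] [ 0.09  0.03 -1.  ] 411.1059631424049
{'clock': 0.1, 'qpos': array([ 1.18657308e+00,  3.53618237e-01,  1.63405545e+00, -2.19393713e-05,
        1.15522098e+00, -2.40147843e-03]), 'qvel': array([-1.66732270e-03, -2.38535794e-03, -2.57853881e-04, -6.17213410e-04,
       -6.04884977e-04,  1.73580282e-05]), 'joint_efforts': array([ 2.85950427e-04, -6.06350756e+01, -3.42821431e+01, -1.35329510e-04,
        3.91382622e-03,  3.83316956e-05]), 'eef_pos': array([232.73461256, 579.60695422, 247.61401848]), 'tcp_rot': array([-3.14029060e+00,  1.69336278e-05,  2.75977977e+00]), 'contact_force': array([-0.31201381,  1.10320024,  0.11675808]), 'wrist_torque': array([0.02851348, 0.01495674, 0.01086039]), 'grasp_force': 0.0, 'opening': 1.000458037630772}
```

View pics/scene0.png

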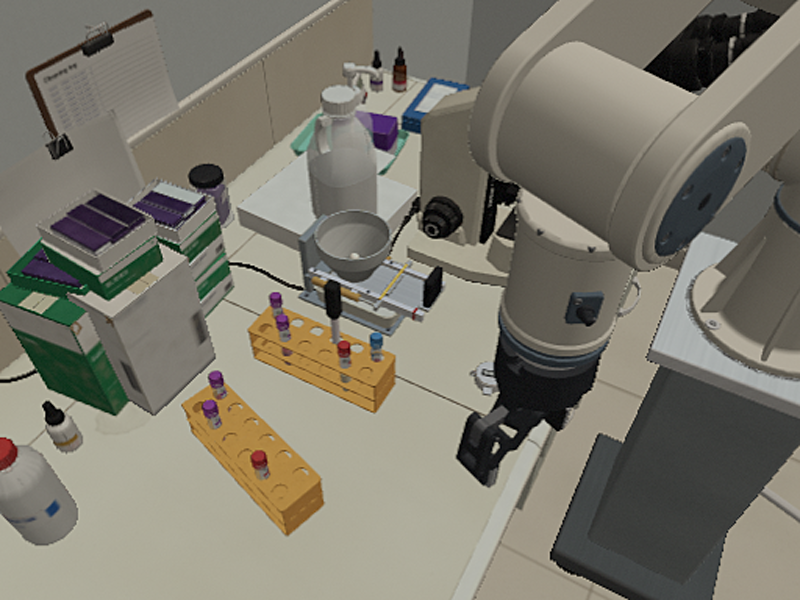

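View pics/top0.png

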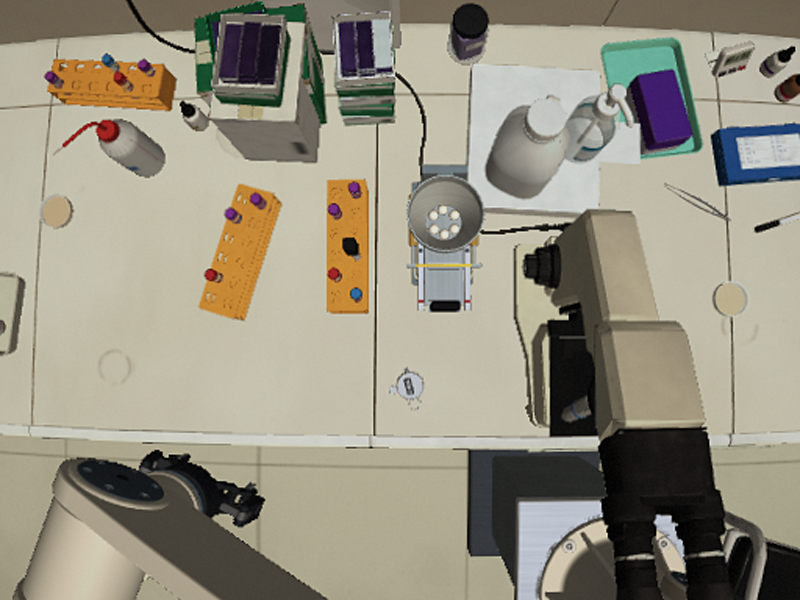

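Three racks are in the top view: A (347,246), B (240,250) and C (112,80). The base is near (590,560), so A is nearest. A also holds the rod (black sleeve at 350,245) and the blue tube (356,294), as described. The hopper is at (445,212), its grip at (445,306). I'll confirm this in an enlarged crop.

```bash
python3 - <<'E'
from h import *
import pickle
f=pickle.load(open('top.pkl','rb')); a=f['img'][100:212,195:325]
cv2.imwrite('pics/c1.png',cv2.resize(a,None,fx=5,fy=5,interpolation=cv2.INTER_CUBIC)[:600,:800])
f=pickle.load(open('scene.pkl','rb')); a=f['img'][120:270,150:300]
cv2.imwrite('pics/c2.png',cv2.resize(a,None,fx=4,fy=4,interpolation=cv2.INTER_CUBIC))
E
```

```text
(no output)
```

View pics/c1.png

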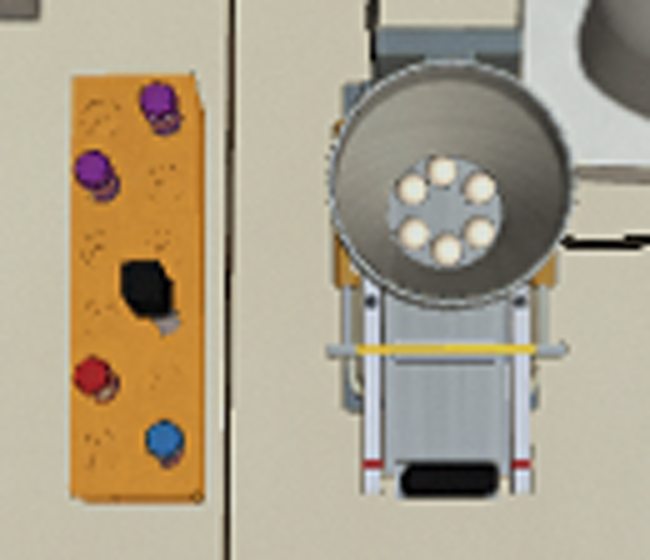

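View pics/c2.png

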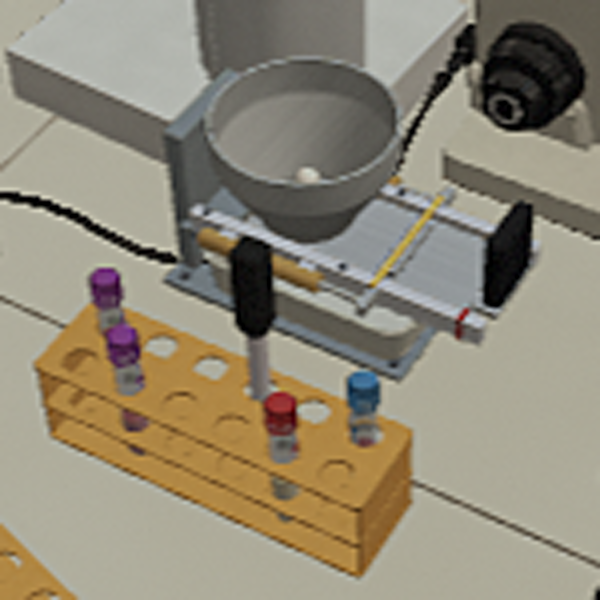

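The crops confirm rack A. The rod is in (-15.5, 16.5) with its sleeve top at c1 (143,286), and the blue tube is at (164,440) in (-15.5, 82.5). The gate is shut, with the bar at c1 (446,349) and the red lines at (372,464) and (521,464). Next I fit both poses.

```bash
cat > fit.py <<'E'
from h import *
import pickle
from scipy.optimize import least_squares
T=pickle.load(open('top.pkl','rb'));S=pickle.load(open('scene.pkl','rb'))
n1=lambda p:np.array([[ (u+.5)/5-.5+195,(v+.5)/5-.5+100] for u,v in p])
n2=lambda p:np.array([[ (u+.5)/4-.5+150,(v+.5)/4-.5+120] for u,v in p])
def W(p,L):
    c,s=np.cos(p[2]),np.sin(p[2]); L=np.array(L,float)
    return np.c_[p[0]+c*L[:,0]-s*L[:,1],p[1]+s*L[:,0]+c*L[:,1],L[:,2]]
def fit(p0,LT,uT,LS,uS):
    uT,uS=n1(uT),n2(uS)
    g=lambda p:np.r_[(proj(T,W(p,LT))-uT).ravel(),(proj(S,W(p,LS))-uS).ravel()]
    s=least_squares(g,p0,loss='soft_l1',x_scale=[100,100,1]); print(s.x.round(3)); 
    print(g(s.x).reshape(-1,2).round(1).tolist())
    for F,L,u in((T,LT,uT),(S,LS,uS)):
        q=least_squares(lambda p:(proj(F,W(p,L))-u).ravel(),s.x,x_scale=[100,100,1]).x; print('  single',q.round(3))
    return s.x
if __name__=='__main__':
    c=[(31,-105,63),(-31,-105,63),(31,105,63),(-31,105,63)]
    t=[(-15.5,-82.5,103),(15.5,-49.5,103),(15.5,49.5,103)]
    fit([500,400,1.57],c+t,[(72,75),(194,73),(72,495),(198,493),(158,101),(95,169),(92,375)],
      c+t,[(38,367),(88,303),(360,508),(412,432),(106,272),(121,330),(281,397)])
    L=[(-124.5,36,65.5),(-124.5,-36,65.5),(-68.5,43.5,69),(-68.5,-43.5,69),(0,0,134)]
    fit([560,300,0.],L+[(-138,36,65.5),(-138,-36,65.5)],[(372,464),(521,464),(358,350),(535,349),(451,184),(372,494),(521,494)],
      [L[0],L[2],L[3],L[4]],[(462,322),(374,284),(443,195),(302,122)])
E
python3 fit.py
```

```text
[559.749 436.868   1.589]
[[0.0, 0.4], [0.5, 0.3], [0.0, 0.8], [0.3, 0.9], [0.0, -0.4], [-0.4, -0.2], [0.2, 0.1], [-2.3, -0.7], [1.4, -2.4], [-0.3, 0.1], [0.6, -1.4], [-1.0, 0.8], [-0.3, 0.7], [-0.6, 0.7]]
  single [560.446 437.147   1.589]
  single [558.634 437.088   1.591]
[5.95134e+02 2.85600e+02 9.00000e-03]
[[-0.0, 0.6], [0.0, 0.5], [-0.4, 0.3], [0.2, 0.3], [-0.1, -0.2], [0.0, 0.2], [0.1, 0.1], [-0.1, -1.8], [-1.0, 0.2], [-0.8, -0.1], [0.1, -0.9]]
  single [5.95777e+02 2.85304e+02 7.00000e-03]
  single [5.93132e+02 2.86669e+02 5.00000e-03]
```

```bash
python3 -m inch '[[0,0,0,0,0,8.4,-1],[0,0,0,0,0,8.4,-1],[0,0,0,0,0,8.4,-1],[0,0,0,0,0,8.4,-1],[0,0,0,0,0,8.4,-1],[0,0,0,0,0,8.4,-1],[0,0,0,0,0,8.4,-1],[0,0,0,0,0,8.3,-1]]' 60
python3 - <<'E'
from h import *
import pickle
s=r.sense();print(s['eef_pos'],s['tcp_rot'],s['qpos'])
f=pickle.load(open('top.pkl','rb'))
u=proj(f,[[543.8,421.2,173],[543.8,421.2,150],[595.3,285.5,67]]); print((u-[195,100])*5+2)
# bottle cap triangulate: top(543,118) scene(340,97) in 800x600 views
g=pickle.load(open('scene.pkl','rb'))
for z in(150,200,250,300): print(z,onz(f,[(543*.64,118*.64)],z).round(),onz(g,[(340*.64,97*.64)],z).round())
E
```

```text
clock: 0.9
eef_pos: [232.8, 579.8, 247.9]
tcp_rot: [-3.141, 0.001, 1.583]
contact_force: [-0.6, -0.1, -0.0]
opening: 0.999
grasp_force: 0.0
[232.75323331 579.76167143 247.85369233] [-3.14126627e+00  7.36035375e-04  1.58263591e+00] [1.18661885e+00 3.53382063e-01 1.63384012e+00 1.88007208e-05
 1.15517544e+00 1.17477179e+00]
[[143.436152   279.65225733]
 [148.63948424 288.12699555]
 [444.43939366 211.82403474]]
150 [[735. 142. 150.]] [[802. -13. 150.]]
200 [[716. 152. 200.]] [[753.  60. 200.]]
250 [[698. 162. 250.]] [[704. 134. 250.]]
300 [[679. 173. 300.]] [[655. 207. 300.]]
```

```bash
python3 -m inch '[[-0.0203,0.0386,0,0,0,0,-1],[-0.0203,0.0386,0,0,0,0,-1],[-0.0203,0.0386,0,0,0,0,-1],[-0.0203,0.0386,0,0,0,0,-1],[-0.0203,0.0386,0,0,0,0,-1],[-0.0203,0.0386,0,0,0,0,-1],[-0.0203,0.0386,0,0,0,0,-1],[-0.0203,0.0386,0,0,0,0,-1]]'; python3 -m inch '[[0,0,0,0,0,0,-1],[0,0,0,0,0,0.3,-1]]'
```

```text
clock: 1.7
eef_pos: [545.8, 422.0, 247.9]
tcp_rot: [-3.141, 0.0, 1.589]
contact_force: [-0.0, 1.3, -0.2]
opening: 0.998
grasp_force: 0.0
clock: 1.9
eef_pos: [544.8, 422.4, 247.5]
tcp_rot: [-3.14, 0.001, 1.581]
contact_force: [0.9, 0.5, 0.0]
opening: 0.997
grasp_force: 0.0
```

```bash
python3 -m inch '[[-0.001,-0.001,0.025,0,0,0,-1],[0,0,0.025,0,0,0,-1],[0,0,0.025,0,0,0,-1],[0,0,0.0245,0,0,0,-1],[0,0,0,0,0,0,-1]]'; python3 -m inch '[[0,0,0,0,0,0,1],[0,0,0,0,0,0,1],[0,0,0,0,0,0,1],[0,0,0,0,0,0,1],[0,0,0,0,0,0,1],[0,0,0,0,0,0,1],[0,0,0,0,0,0,1],[0,0,0,0,0,0,1]]' 80
```

```text
clock: 2.4
eef_pos: [540.1, 421.6, 145.1]
tcp_rot: [-3.136, 0.004, 1.585]
contact_force: [-0.7, -0.1, 0.2]
opening: 1.002
grasp_force: 0.0
clock: 3.2
eef_pos: [543.7, 422.4, 149.8]
tcp_rot: [3.141, -0.001, 1.583]
contact_force: [-1.0, 0.4, 6.1]
opening: 0.197
grasp_force: 78.0
```

```bash
python3 -m inch '[[0,0,-0.015,0,0,0,1],[0,0,-0.02,0,0,0,1],[0,0,-0.025,0,0,0,1],[0,0,-0.025,0,0,0,1],[0,0,-0.025,0,0,0,1],[0,0,-0.025,0,0,0,1],[0,0,-0.025,0,0,0,1],[0,0,0,0,0,0,1]]';python3 -m inch '[[0,0,0,0,0,0,1]]'
python3 - <<'E'
from h import *
for n,b in(("scene",(140,40,160)),("top",(190,80,140))):
    f=grab(n);x,y,w=b
    cv2.imwrite(f'pics/l_{n}.png',cv2.resize(f['img'][y:y+w,x:x+w],(560,560),interpolation=cv2.INTER_CUBIC))
s=r.sense();p=s['eef_pos'];print(p,s['tcp_rot'])
f=grab("scene");print((proj(f,[p,p+[0,0,-145]])-[140,40])*3.5)
E
```

```text
clock: 4.0
eef_pos: [545.0, 423.1, 314.0]
tcp_rot: [3.136, -0.004, 1.583]
contact_force: [0.8, 1.5, 0.2]
opening: 0.201
grasp_force: 78.0
clock: 4.1
eef_pos: [543.7, 422.1, 309.7]
tcp_rot: [3.14, -0.001, 1.583]
contact_force: [0.0, -0.1, -0.6]
opening: 0.199
grasp_force: 78.0
[543.10222859 421.70533099 307.81638714] [-3.14036204e+00  1.01235572e-03  1.58337393e+00]
[[234.7058896  308.06101821]
 [251.37612395 506.77102626]]
```

View pics/l_scene.png

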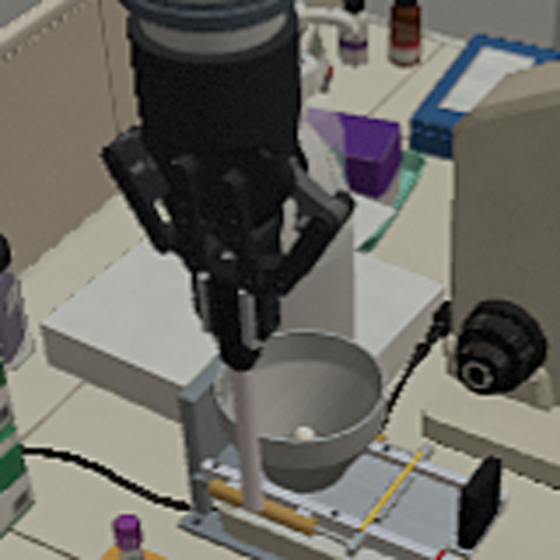

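```bash
python3 -m inch '[[-0.0171,0.0063,0,0,0,0,1],[-0.0171,0.0063,0,0,0,0,1],[-0.0171,0.0063,0,0,0,0,1],[-0.0171,0.0063,0,0,0,0,1],[-0.0171,0.0063,0,0,0,0,1],[-0.0171,0.0063,0,0,0,0,1],[-0.0171,0.0063,0,0,0,0,1],[-0.0171,0.0063,0,0,0,0,1]]';python3 -m inch '[[0,0,0,0,0,0,1],[0,0,0,0,0,0,1],[0,0,0,0,0,0,1]]'
python3 - <<'E'
from h import *
for n,b in(("scene",(190,80,120)),):
    f=grab(n);x,y,w=b
    cv2.imwrite(f'pics/m_{n}.png',cv2.resize(f['img'][y:y+w,x:x+w],(600,600),interpolation=cv2.INTER_CUBIC))
s=r.sense();p=s['eef_pos'];print(p,s['tcp_rot'])
print((proj(f,[p,p+[0,0,-145]])-[190,80])*5+2)
E
```

```text
clock: 5.05
eef_pos: [596.2, 284.4, 308.9]
tcp_rot: [3.141, -0.0, 1.583]
contact_force: [0.2, 0.6, -0.8]
opening: 0.2
grasp_force: 78.0
clock: 5.35
eef_pos: [595.6, 286.3, 308.7]
tcp_rot: [-3.141, -0.0, 1.584]
contact_force: [-0.9, 0.1, -1.3]
opening: 0.196
grasp_force: 78.0
[595.47781096 286.48583128 308.73043318] [-3.14142112e+00 -2.27239278e-04  1.58397730e+00]
[[160.58577775  19.43530295]
 [174.20110373 299.18742185]]
```

View pics/m_scene.png

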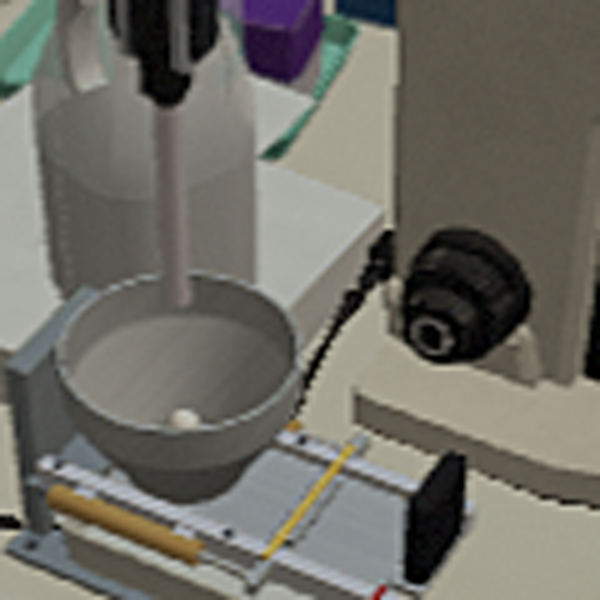

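The rod tip is at (178,302), over the funnel's axis and matching the projection. Lowering it now.

```bash
python3 -m inch '[[-0.001,0,0.02,0,0,0,1],[0,0,0.02,0,0,0,1],[0,0,0.02,0,0,0,1],[0,0,0.015,0,0,0,1],[0,0,0,0,0,0,1]]'; python3 -m inch '[[0,0,0.006,0,0,0,1],[0,0,0.006,0,0,0,1],[0,0,0.006,0,0,0,1],[0,0,0.004,0,0,0,1],[0,0,0,0,0,0,1],[0,0,0,0,0,0,1],[0,0,0,0,0,0,1]]'
```

```text
clock: 5.9
eef_pos: [594.4, 284.9, 231.4]
tcp_rot: [-3.138, 0.002, 1.584]
contact_force: [-0.9, 0.2, -1.1]
opening: 0.199
grasp_force: 78.0
clock: 6.6
eef_pos: [595.8, 285.1, 212.1]
tcp_rot: [3.141, -0.0, 1.583]
contact_force: [0.0, 1.1, -0.8]
opening: 0.199
grasp_force: 78.0
```

```bash
python3 -m inch '[[0.004,0,0,0,0,0,1],[0.004,0,0,0,0,0,1],[0.004,0,0,0,0,0,1],[0,0,0,0,0,0,1]]'
python3 -m inch '[[-0.0009,0.0046,0,0,0,0,1],[-0.0026,0.0039,0,0,0,0,1],[-0.0039,0.0026,0,0,0,0,1],[-0.0046,0.0009,0,0,0,0,1],[-0.0046,-0.0009,0,0,0,0,1],[-0.0039,-0.0026,0,0,0,0,1],[-0.0026,-0.0039,0,0,0,0,1],[-0.0009,-0.0046,0,0,0,0,1]]'
python3 -m inch '[[0.0009,-0.0046,0,0,0,0,1],[0.0026,-0.0039,0,0,0,0,1],[0.0039,-0.0026,0,0,0,0,1],[0.0046,-0.0009,0,0,0,0,1],[0.0046,0.0009,0,0,0,0,1],[0.0039,0.0026,0,0,0,0,1],[0.0026,0.0039,0,0,0,0,1],[0.0009,0.0046,0,0,0,0,1]]'
```

```text
clock: 7.0
eef_pos: [595.1, 296.9, 211.6]
tcp_rot: [-3.141, 0.001, 1.584]
contact_force: [-0.9, -2.4, 1.0]
opening: 0.197
grasp_force: 78.2
clock: 7.8
eef_pos: [596.0, 274.4, 212.1]
tcp_rot: [3.141, -0.003, 1.583]
contact_force: [-1.3, 3.0, 0.1]
opening: 0.196
grasp_force: 78.5
clock: 8.6
eef_pos: [595.1, 295.9, 211.4]
tcp_rot: [-3.14, 0.003, 1.584]
contact_force: [1.3, -3.4, 1.4]
opening: 0.201
grasp_force: 78.9
```

```bash

python3 -m inch '[[-0.0009,0.0046,0,0,0,0,1],[-0.0026,0.0039,0,0,0,0,1],[-0.0039,0.0026,0,0,0,0,1],[-0.0046,0.0009,0,0,0,0,1],[-0.0046,-0.0009,0,0,0,0,1],[-0.0039,-0.0026,0,0,0,0,1],[-0.0026,-0.0039,0,0,0,0,1],[-0.0009,-0.0046,0,0,0,0,1]]'
python3 -m inch '[[0.0009,-0.0046,0,0,0,0,1],[0.0026,-0.0039,0,0,0,0,1],[0.0039,-0.0026,0,0,0,0,1],[0.0046,-0.0009,0,0,0,0,1],[0.0046,0.0009,0,0,0,0,1],[0.0039,0.0026,0,0,0,0,1],[0.0026,0.0039,0,0,0,0,1],[0.0009,0.0046,0,0,0,0,1]]'
python3 -m inch '[[-0.0009,0.0046,0,0,0,0,1],[-0.0026,0.0039,0,0,0,0,1],[-0.0039,0.0026,0,0,0,0,1],[-0.0046,0.0009,0,0,0,0,1],[-0.0046,-0.0009,0,0,0,0,1],[-0.0039,-0.0026,0,0,0,0,1],[-0.0026,-0.0039,0,0,0,0,1],[-0.0009,-0.0046,0,0,0,0,1]]'
python3 -m inch '[[0.0009,-0.0046,0,0,0,0,1],[0.0026,-0.0039,0,0,0,0,1],[0.0039,-0.0026,0,0,0,0,1],[0.0046,-0.0009,0,0,0,0,1],[0.0046,0.0009,0,0,0,0,1],[0.0039,0.0026,0,0,0,0,1],[0.0026,0.0039,0,0,0,0,1],[0.0009,0.0046,0,0,0,0,1]]'
python3 -m inch '[[0,0,0,0,0,0,1],[-0.004,0,0,0,0,0,1],[-0.004,0,-0.004,0,0,0,1],[-0.004,0,-0.006,0,0,0,1],[0,0,-0.02,0,0,0,1],[0,0,-0.02,0,0,0,1],[0,0,-0.02,0,0,0,1],[0,0,-0.025,0,0,0,1]]'
python3 -m inch '[[0,0,0,0,0,0,1],[0,0,0,0,0,0,1]]'
python3 - <<'E'
from h import *
f=grab("scene")
s=r.sense();p=s['eef_pos'];print(p,s['tcp_rot'])
a=cv2.resize(f['img'][80:200,190:310],(400,400),interpolation=cv2.INTER_CUBIC)
print((proj(f,[p,p+[0,0,-145]])-[190,80])*10/3)
g=grab("top");b=cv2.resize(g['img'][100:220,220:340],(400,400),interpolation=cv2.INTER_CUBIC)
cv2.imwrite('pics/n.png',np.hstack([a,b]))
E
```

```text
clock: 9.4
eef_pos: [596.5, 274.7, 212.3]
tcp_rot: [3.139, -0.005, 1.582]
contact_force: [-0.7, 6.4, 0.5]
opening: 0.203
grasp_force: 79.1
clock: 10.2
eef_pos: [594.6, 295.8, 211.1]
tcp_rot: [-3.138, 0.003, 1.584]
contact_force: [-1.2, -6.2, 0.9]
opening: 0.198
grasp_force: 79.6
clock: 11.0
eef_pos: [596.3, 274.0, 212.0]
tcp_rot: [3.14, -0.003, 1.583]
contact_force: [1.3, 5.5, 1.0]
opening: 0.202
grasp_force: 79.4
clock: 11.8
eef_pos: [594.3, 295.8, 211.2]
tcp_rot: [-3.138, 0.003, 1.584]
contact_force: [-1.4, -5.5, 3.4]
opening: 0.198
grasp_force: 79.9
clock: 12.6
eef_pos: [595.3, 284.8, 307.6]
tcp_rot: [-3.141, -0.0, 1.583]
contact_force: [0.2, -0.0, -0.2]
opening: 0.199
grasp_force: 79.3
clock: 12.8
eef_pos: [595.7, 285.0, 307.3]
tcp_rot: [3.141, -0.001, 1.583]
contact_force: [-0.5, 0.3, -0.9]
opening: 0.201
grasp_force: 79.4
[595.31871747 284.807007   306.27250512] [-3.14103210e+00 -1.47189949e-05  1.58336089e+00]
[[107.56958802  13.90863967]
 [116.42089272 199.63746399]]
```

View pics/n.png

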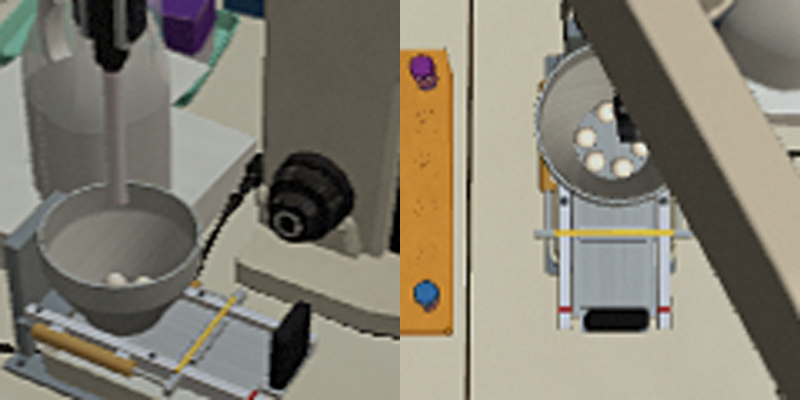

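```bash
python3 -m inch '[[0.0172,-0.0063,0,0,0,0,1],[0.0172,-0.0063,0,0,0,0,1],[0.0172,-0.0063,0,0,0,0,1],[0.0172,-0.0063,0,0,0,0,1],[0.0172,-0.0063,0,0,0,0,1],[0.0172,-0.0063,0,0,0,0,1],[0.0172,-0.0063,0,0,0,0,1],[0.0172,-0.0063,0,0,0,0,1]]'
python3 -m inch '[[0,0,0,0,0,0,1],[0,0,0,0,0,0,1],[0,0,0,0,0,0,1],[0,0,0,0,0,0,1]]'; python3 -m inch '[[0,0,0,0,0,0,1]]'
```

```text
clock: 13.7
eef_pos: [542.9, 423.5, 306.8]
tcp_rot: [3.142, -0.0, 1.584]
contact_force: [-0.1, -0.2, -0.3]
opening: 0.198
grasp_force: 79.4
clock: 14.1
eef_pos: [543.8, 421.3, 306.8]
tcp_rot: [3.142, 0.0, 1.583]
contact_force: [-0.1, 0.1, -1.5]
opening: 0.196
grasp_force: 79.4
clock: 14.2
eef_pos: [543.9, 421.4, 306.9]
tcp_rot: [3.142, 0.0, 1.583]
contact_force: [0.3, 0.5, -0.7]
opening: 0.197
grasp_force: 79.4
```

```bash
python3 -m inch '[[0,0,0.02,0,0,0,1],[0,0,0.025,0,0,0,1],[0,0,0.025,0,0,0,1],[0,0,0.02,0,0,0,1],[0,0,0,0,0,0,1],[0,0,0.008,0,0,0,1],[0,0,0.008,0,0,0,1],[0,0,0,0,0,0,1]]'
python3 -m inch '[[0,0,0.008,0,0,0,1],[0,0,0.008,0,0,0,1],[0,0,0.008,0,0,0,1],[0,0,0.008,0,0,0,1],[0,0,0,0,0,0,1]]'
```

```text
clock: 15.0
eef_pos: [543.4, 421.8, 200.4]
tcp_rot: [-3.141, 0.0, 1.583]
contact_force: [-0.1, -0.1, 1.1]
opening: 0.197
grasp_force: 79.3
clock: 15.5
eef_pos: [542.8, 421.4, 167.0]
tcp_rot: [-3.14, 0.002, 1.583]
contact_force: [0.7, -0.4, -0.1]
opening: 0.201
grasp_force: 79.3
```

```bash
python3 -m inch '[[0,0,0.008,0,0,0,1],[0,0,0.006,0,0,0,1],[0,0,0.003,0,0,0,1],[0,0,0,0,0,0,1],[0,0,0,0,0,0,1]]'
```

```text
clock: 16.0
eef_pos: [543.6, 422.0, 151.9]
tcp_rot: [3.141, -0.0, 1.583]
contact_force: [0.4, 0.9, -0.9]
opening: 0.198
grasp_force: 79.3
```

```bash
python3 -m inch '[[0,0,0.0015,0,0,0,1],[0,0,0.001,0,0,0,1],[0,0,0,0,0,0,1]]'; python3 -m inch '[[0,0,0,0,0,0,-1],[0,0,0,0,0,0,-1],[0,0,0,0,0,0,-1],[0,0,0,0,0,0,-1],[0,0,0,0,0,0,-1],[0,0,0,0,0,0,-1],[0,0,0,0,0,0,-1]]'
```

```text
clock: 16.3
eef_pos: [543.8, 422.1, 149.8]
tcp_rot: [3.141, -0.0, 1.583]
contact_force: [0.6, -0.3, 3.1]
opening: 0.199
grasp_force: 79.8
clock: 17.0
eef_pos: [543.6, 421.9, 149.3]
tcp_rot: [-3.142, 0.0, 1.583]
contact_force: [0.1, -0.3, 1.6]
opening: 1.001
grasp_force: 0.0
```

```bash
python3 -m inch '[[0,0,-0.01,0,0,0,-1],[0,0,-0.02,0,0,0,-1],[0,0,-0.03,0,0,0,-1],[0,0,-0.03,0,0,0,-1],[0,0,-0.02,0,0,0,-1]]'
python3 -m inch '[[-0.0171,-0.0105,0,0,0,0,-1],[-0.0171,-0.0105,0,0,0,0,-1],[-0.0171,-0.0105,0,0,0,0,-1],[-0.0171,-0.0105,0,0,0,0,-1],[-0.0171,-0.0105,0,0,0,0,-1],[-0.0171,-0.0105,0,0,0,0,-1],[-0.0171,-0.0105,0,0,0,0,-1],[-0.0171,-0.0105,0,0,0,0,-1]]'
python3 -m inch '[[0,0,0,0,0,0,-1],[0,0,0,0,0,0,-1],[0,0,0,0,0,0,-1]]'
python3 - <<'E'
from h import *
f=grab("scene");a=cv2.resize(f['img'][110:260,150:300],(400,400),interpolation=cv2.INTER_CUBIC)
g=grab("top");b=cv2.resize(g['img'][80:230,190:340],(400,400),interpolation=cv2.INTER_CUBIC)
cv2.imwrite('pics/o.png',np.hstack([a,b]))
E
```

```text
clock: 17.5
eef_pos: [544.2, 422.4, 262.6]
tcp_rot: [3.139, -0.002, 1.583]
contact_force: [0.7, 1.3, 1.4]
opening: 1.002
grasp_force: 0.0
clock: 18.3
eef_pos: [460.9, 283.5, 260.1]
tcp_rot: [3.141, -0.0, 1.584]
contact_force: [0.2, -0.5, 0.2]
opening: 0.998
grasp_force: 0.0
clock: 18.6
eef_pos: [462.0, 284.8, 259.8]
tcp_rot: [3.141, -0.001, 1.584]
contact_force: [1.2, -0.8, 0.2]
opening: 0.999
grasp_force: 0.0
```

View pics/o.png

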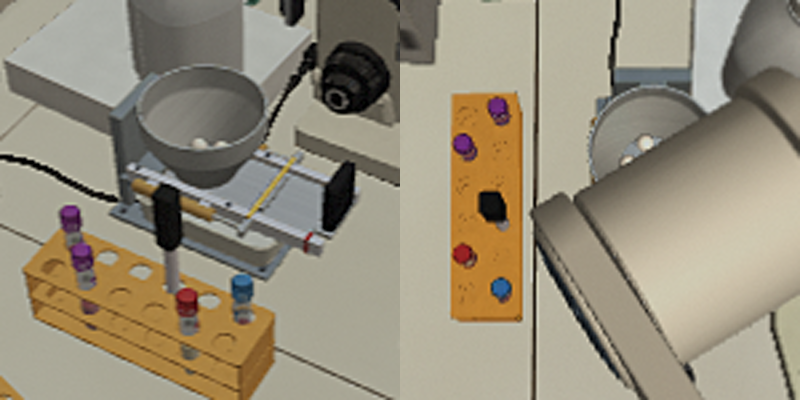

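The rod stands upright in its hole again at (168,230) in the left half, the other tubes are untouched and the gate is shut. Next is the gate grip.

```bash
python3 -m inch '[[0,0,0.025,0,0,0,-1],[0,0,0.025,0,0,0,-1],[0,0,0.025,0,0,0,-1],[0,0,0.025,0,0,0,-1],[0,0,0.025,0,0,0,-1],[0,0,0.02,0,0,0,-1],[0,0,0.016,0,0,0,-1],[0,0,0,0,0,0,-1]]'
python3 -m inch '[[0,0,0,0,0,0,-1]]'
python3 -m inch '[[0,0,0,0,0,0,1],[0,0,0,0,0,0,1],[0,0,0,0,0,0,1],[0,0,0,0,0,0,1],[0,0,0,0,0,0,1],[0,0,0,0,0,0,1],[0,0,0,0,0,0,1],[0,0,0,0,0,0,1]]' 60
```

```text
clock: 19.5
eef_pos: [460.2, 283.8, 96.1]
tcp_rot: [-3.138, 0.002, 1.584]
contact_force: [0.1, -0.0, 0.4]
opening: 0.997
grasp_force: 0.0
clock: 19.6
eef_pos: [461.4, 284.4, 98.2]
tcp_rot: [-3.141, 0.0, 1.584]
contact_force: [-0.2, 0.1, 0.2]
opening: 0.999
grasp_force: 0.0
clock: 20.4
eef_pos: [461.1, 284.1, 98.7]
tcp_rot: [-3.141, -0.0, 1.583]
contact_force: [-2.4, 0.2, 5.7]
opening: 0.157
grasp_force: 58.4
```

```bash
python3 -m inch '[[0,-0.004,0,0,0,0,1],[0,-0.008,0,0,0,0,1],[0,-0.008,0,0,0,0,1],[0,-0.008,0,0,0,0,1],[0,-0.008,0,0,0,0,1],[0,-0.008,0,0,0,0,1],[0,-0.006,0,0,0,0,1],[0,-0.004,0,0,0,0,1]]'
python3 -m inch '[[0,-0.002,0,0,0,0,1],[0,0,0,0,0,0,1],[0,0,0,0,0,0,1],[0,0,0,0,0,0,1]]'
python3 - <<'E'
from h import *
import fit
p=np.array([595.3,285.5,.008])
f=grab("scene");a=cv2.resize(f['img'][120:220,190:290],(600,600),interpolation=cv2.INTER_CUBIC)
cv2.imwrite('pics/q.png',a)
print((proj(f,fit.W(p,[(-124.5,36,65.5),(-124.5,43.5,69),(-124.5,-43.5,69)]))-[190,120])*6)
print(r.sense()['eef_pos'])
E
```

```text
clock: 21.2
eef_pos: [407.7, 283.8, 98.7]
tcp_rot: [3.139, -0.001, 1.584]
contact_force: [6.6, -0.9, -0.7]
opening: 0.153
grasp_force: 58.7
clock: 21.6
eef_pos: [406.0, 283.8, 98.7]
tcp_rot: [3.139, -0.001, 1.583]
contact_force: [5.9, -0.3, 1.0]
opening: 0.153
grasp_force: 58.9
[[449.70992641 469.95285905]
 [440.92730747 476.37611462]
 [541.16235632 336.17699004]]
[406.06623414 283.80854113  98.68334575]
```

View pics/q.png

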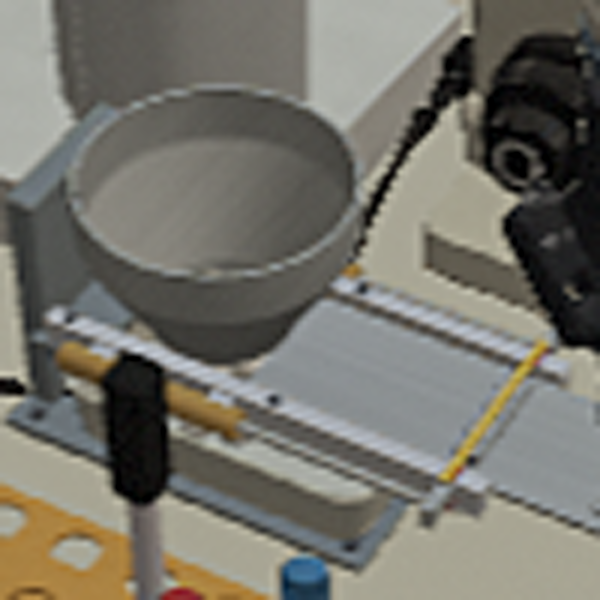

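The yellow bar lies over the red lines, with its ends at (447,478) and (545,350). I'll hold it there and check that the funnel has emptied.

```bash
python3 -m inch '[[0,-0.0007,0,0,0,0,1],[0,0,0,0,0,0,1],[0,0,0,0,0,0,1],[0,0,0,0,0,0,1],[0,0,0,0,0,0,1],[0,0,0,0,0,0,1],[0,0,0,0,0,0,1],[0,0,0,0,0,0,1]]'>/dev/null
python3 -m inch '[[0,0,0,0,0,0,1],[0,0,0,0,0,0,1],[0,0,0,0,0,0,1],[0,0,0,0,0,0,1],[0,0,0,0,0,0,1],[0,0,0,0,0,0,1],[0,0,0,0,0,0,1],[0,0,0,0,0,0,1]]'>/dev/null
python3 -m inch '[[0,0,0,0,0,0,1],[0,0,0,0,0,0,1],[0,0,0,0,0,0,1],[0,0,0,0,0,0,1],[0,0,0,0,0,0,1],[0,0,0,0,0,0,1],[0,0,0,0,0,0,1],[0,0,0,0,0,0,1]]'
python3 - <<'E'
from h import *
g=grab("top");b=cv2.resize(g['img'][100:200,190:323],(798,600),interpolation=cv2.INTER_CUBIC)
cv2.imwrite('pics/s.png',b)
E
```

```text
clock: 24.05
eef_pos: [405.4, 283.8, 98.7]
tcp_rot: [3.139, -0.001, 1.583]
contact_force: [6.4, -1.1, -0.0]
opening: 0.156
grasp_force: 58.8
```

View pics/s.png

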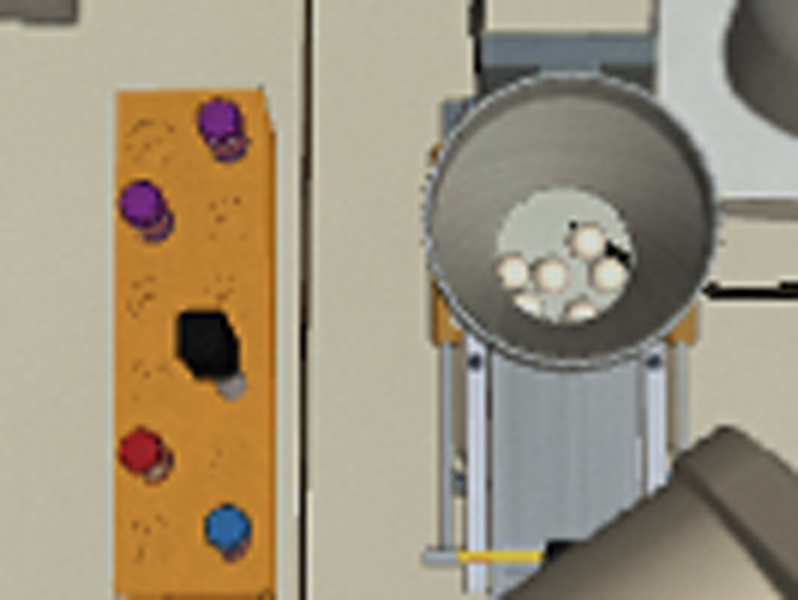

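The off-white tray floor is visible through the outlet. All six balls lie on it, at (588,240), (514,271), (551,275), (608,274), (527,303) and (580,312), the last two partly hidden below the outlet edge. The bar is on the mark at y≈556, so I'm handing in.

```bash
python3 -c "
from rig import r
print(r.sign_off())"
```

```text
the job is handed in; nothing more can be done
None
```

I stirred the balls for three full turns and stood the rod upright in the rack again. I handed the job in at about 24 s with the gate held on the red lines and all six balls in the tray; no verdict came back.

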